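# Press a repair plug home and hold it

### The job

Slide the white strip that has the dark round plug flat along the bench, without lifting it, onto the green pad and in under the raised foot of the green press, square to the pad and with the plug centred beneath the foot. Then push the press's black lever handle down past its first two clicks to the third (the red mark) so that the foot clamps the plug, and finish while still holding the lever down there: it springs back if let go. Leave everything else on the bench where it is.

Things in the scene. Friction and masses are not known exactly. Their poses are not given: they have to be found in the camera images.
- strip: White-painted wooden strip, 180 x 60 x 14 mm (its x, y, z), about 0.12 kg, loose, lying flat on the bench. Origin: centre of its underside. The round plug (24 mm across, dark wood, flush with the top) is near its +x end, which faces away from the robot.
- plug (a point): Centre of the dark plug on the strip's top face: 50 mm from the strip's centre along its +x, 40 mm from its +x end, 14 mm up.
- press: Green bench press, bolted down. Origin: bench point directly below the foot's centre; x along the pad away from the robot, y to the lever's side, z up. Paper-thin flush green pad on the bench: x -110 to +40 mm, 72 mm wide in y. Head above: x -29 to +95 mm, 60 mm wide, underside 125 mm, top 195 mm above the bench. Below the head it is open at the front and both sides.
- stop (a point): Point on the flat front face of the press's column (56 mm wide), 40 mm to +x of the press origin, 7 mm above the bench. A strip pushed right up to this face along the middle of the pad has its plug centred under the foot.
- press_foot: Round black foot of the press, 48 mm across, 12 mm thick, under the head, on a sprung ram; origin: centre of its underside, 34 mm above the bench when raised. It goes down with the lever (32.5 mm per rad of lever), meets a 14 mm thick strip at 0.62 rad and then presses on it, with about 10 N at the third click.
- lever_grip (a point): Point to hold on the lever handle: axis of a level round black bar, 24 mm diameter, along the press's x axis (32 mm of bar to -x, 63 mm to +x of this point; a 14 mm steel rod joins it 55 mm to +x). 230 mm above the bench when raised, 114 mm at the third click. Moves on an arc of 150 mm radius about point lever_hinge, in the press's y-z plane.
- lever_hinge (a point): Point on the lever's hinge axis (parallel to the press's x axis), in the plane of lever_grip's arc: at x -45, y +30, z 165 mm in the press frame.
- press_lever (a joint): Lever angle, rad: 0 raised (pointing to the press's +y side, 0.45 rad above level), grows as the handle goes down. Clicks at 0.267, 0.533 (yellow marks) and 0.80 (red mark, 0.35 rad below level); hard stop 0.88. A spring always returns it to 0: with a strip under the foot the handle needs about 6 N past the first click, 9 to 11 N at the third, 12 N at the stop.
- spare: Bystander: plain white strip without plug, 180 x 60 x 14 mm, lying at the right; leave alone. Origin: centre of its underside.
- glue: Bystander: yellow glue bottle, 60 mm across, 160 mm high; origin under its centre.
- tin: Bystander: blue tin, 80 mm across, 80 mm high; origin under its centre.
- tape: Bystander: orange tape measure, 65 x 60 x 32 mm, origin under its centre; it lies near the press, in front of the lever.
- hammer: Bystander: hammer lying on the bench left of the press.
- jar: Bystander: glass jar with steel lid, 70 mm across, 90 mm high; origin under its centre; right of the press.
- brush: Bystander: brush lying on the bench, near right.
Not all that is in view belongs to the job. Leave any turquoise look-alike of the strip alone.

How it is judged:
By the outcome, as a careful person would: the job done as asked, in the order asked, and still so for the second after the job is handed in, while the arm keeps its last pose, push and grip.
It also fails if it takes over 67 s, if anything falls off the work surface, if the arm or the gripper's body presses on something with over 40 N, if the wrist force passes 120 N, or if a joint passes its speed limit or range.

### The arm

A 6-joint arm with a two-finger parallel gripper is mounted at the origin on the work surface. World frame = base frame: x ahead of the robot, y to its left, z up, the work surface at z = 0. Lengths are in mm, angles in degrees, forces in N, time in s.
With the tool pointing down it reaches from about 350 to 975 mm from the base axis. Payload 7.1 kg.
Tool frame: the origin (TCP) lies at the very end of the fingers, on their centre line; the grasp point (between the pads) lies 19 mm behind it; z points along the fingers, y is the line along which they close (so a half turn about z gives the same grasp; the last joint's range is limited). The gripper opens to 88 mm and grips with 3 to 60 N. Pads are 20 mm wide; open, the fingers measure 115 mm over their backs; the gripper's body (75 mm by 178 mm) begins 61 mm behind the grasp point.
Start: joints at [75.459, 24.242, 93.386, -0, 62.372, -1.089], TCP at [145.374, 607.841, 222.675] pointing down, gripper open.
Joint ranges: [-172.04, 172.04], [-51.8, 120.97], [4.93, 147.93], [-75.15, 255.16], [6.16, 154.13], [-145.62, 145.62]. Speed limits (degrees/s): [136.94, 136.94, 172.46, 180, 180, 180].

### API

Orientations are given as [roll, pitch, yaw] about the fixed x, y, z axes, in that order (R = Rz(yaw) Ry(pitch) Rx(roll)).
In Python, from station import get_state, cams, env gives the robot as it stands. The module is installed in compiled form; this text tells all that it offers.
- The arm moves only by the tool move_arm, never from a script. Its argument "series" is a list of rows, each an object with "xyz": the shift along the tool's x, y, z in cm, a list of three; "twist": the turn, a rotation vector about the tool's x, y, z in rad, a list of three; "gripper": the finger opening in cm, from 0 to 8.78. A call has 1 to 10 rows; each row shifts and turns the commanded pose from where the row before left it, along the tool's axes as they then stand; what a row does not reach is not made up. A row lasts 1/10 s, in which the tool goes at most 50 mm and 8.59 degrees, less where a joint would pass 70% of its speed; a pose out of reach is approached as far as the arm can. A call with a gripper value outside its range is refused whole. The fingers move at their own pace and stop on an object; "grip_force" is the grip in N (left out, the last holds). Time passes only in rows, so rows that do not move let the fingers close. It gives the time, the measured TCP pose, the force, the opening and the grip force at its end, in the units of the state.
- get_state(): the state, without advancing time (a new reading comes with each control period).
- cams.capture(name): name is "scene" or "top" or "wrist"; returns the picture (420x560x3 uint8, red, green, blue); there is no depth.
- cams.camera_info(name): a dict with "K" (3x3 intrinsics, pixels), "world_to_cam" (4x4, takes a point from world to camera coordinates); the wrist camera has in their place "tool_from_camera" (4x4, takes a point from camera to tool coordinates, whose origin is the TCP and whose axes are the flange's). Camera axes: x right, y up, looking along -z (the intrinsics and any distortion apply to the point x, -y, -z); pixel columns grow to the right and rows downward; lengths in mm; the calibration is good to about 2 mm. A picture is of the moment at which its call begins: read the wrist's pose just before it. camera_info takes no time and is no camera call.
- env.hand_in(): hands the job in; it is judged then, once.
The state is a dict: "time_s": time; "joint_positions": joint angles; "dq": joint speeds; "tau": joint torques, N m; "ee_pos": TCP position; "tcp_rot": TCP orientation; "contact_force": force on the tool from outside, world axes, zero at the start; "moment": the same for the moment, N m; "finger_gap": finger opening in mm; "grasp_force": force on a finger pad.
Only numpy, scipy, OpenCV 4.12 (cv2) and the standard library are available. Lean on these libraries where they do the work, as an engineer would, in place of code of your own. Each camera call takes 0.05 s, during which the arm holds its last target. There are 200 camera calls.

## Working session

There is one attempt and no reset: what is moved stays moved. The work goes in short steps, Python scripts to look and compute and a tool call to move; the robot and the scene stay as the last step left them, time stands still between calls to the robot, and variables do not carry over. Pictures are saved under pics/ and viewed, at most 10 in all, crops included, and the job is handed in when it is done.

Besides the shell and the picture viewer there is one more tool, called after "Request:" by a JSON object that holds its "fn" and its "kwargs", one argument or row to a line. move_arm: Moves the arm, as the interface text tells. Its arguments: {"type":"object","properties":{"series":{"type":"array"},"grip_force":{"type":"number"}},"required":["series"]}

```bash
mkdir -p pics; python3 - <<'E'
from station import get_state,cams,env
import cv2,numpy as np
s=get_state();print(s)
np.set_printoptions(precision=4,suppress=True)
for n in("scene","top"):
    im=cams.capture(n);cv2.imwrite(f"pics/{n}0.png",cv2.cvtColor(im,cv2.COLOR_RGB2BGR))
    print(cams.camera_info(n))
print(cams.camera_info("wrist"))
E
```

```text
{'time_s': 0.0, 'joint_positions': array([ 7.54596319e+01,  2.42849680e+01,  9.34316627e+01, -3.39916653e-03,
        6.23706722e+01, -1.08842893e+00]), 'dq': array([-0.02634367,  0.01588055, -0.00146999, -0.03045225,  0.0027201 ,
       -0.00619247]), 'tau': array([ 1.47571547e-03, -5.44628549e+01, -2.73667377e+01,  6.44604466e-02,
        2.28203565e-02, -1.32672949e-04]), 'ee_pos': array([145.24348263, 607.32077645, 221.89426022]), 'tcp_rot': array([-1.79912656e+02,  1.35023459e-03,  1.66549641e+02]), 'contact_force': array([ 0.61818729,  0.41390579, -0.29181791]), 'moment': array([-0.02497028, -0.01074074,  0.01112844]), 'grasp_force': 0.0, 'finger_gap': 87.76852547594314}
{'K': array([[402.4499,   0.    , 283.5547],
       [  0.    , 402.4499, 207.6451],
       [  0.    ,   0.    ,   1.    ]]), 'world_to_cam': array([[   -0.2372,     0.9712,     0.0206,   112.0936],
       [   -0.5967,    -0.1624,     0.7858,   165.1032],
       [    0.7666,     0.1741,     0.6181, -1718.4378],
       [    0.    ,     0.    ,     0.    ,     1.    ]])}
{'K': array([[536.2682,   0.    , 273.2935],
       [  0.    , 536.2682, 201.5969],
       [  0.    ,   0.    ,   1.    ]]), 'world_to_cam': array([[    0.0133,    -0.9998,     0.0119,   -12.3993],
       [    0.9908,     0.0148,     0.1347,  -558.8731],
       [   -0.1348,     0.01  ,     0.9908, -1580.1007],
       [    0.    ,     0.    ,     0.    ,     1.    ]])}
{'K': array([[372.4383,   0.    , 279.3746],
       [  0.    , 372.4383, 206.4894],
       [  0.    ,   0.    ,   1.    ]]), 'tool_from_camera': array([[   0.0003,    0.9668,    0.2557,   69.5047],
       [   1.    ,   -0.0007,    0.0016,    1.5889],
       [   0.0018,    0.2557,   -0.9668, -161.7864],
       [   0.    ,    0.    ,    0.    ,    1.    ]])}
```

View pics/top0.png

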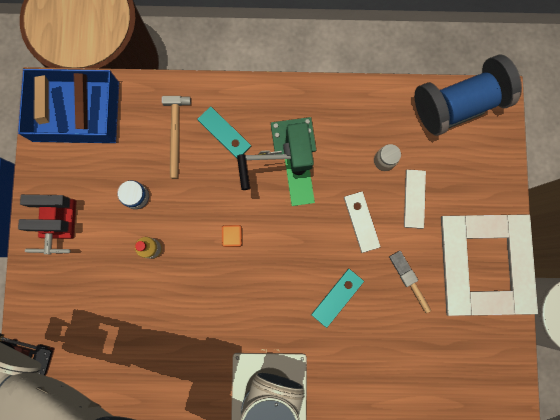

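View pics/scene0.png

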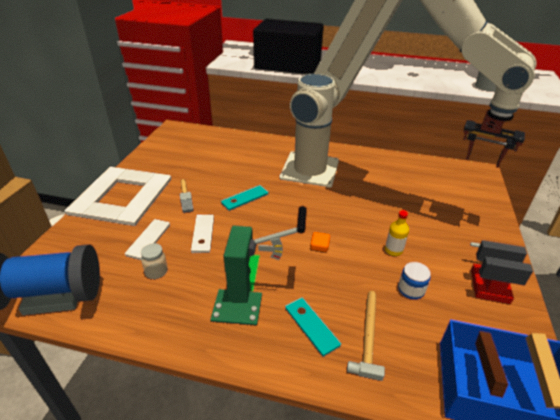

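Candidates in the top view are the white strip with a dark plug at (362,222), the plain white spare at (415,198), and the turquoise look-alikes at (224,132) and (338,298). Only the first is white with a plug, and its plug end (357,206) faces away from the robot, so it is the one meant. I'll confirm it in a crop and measure.

```bash
cat > h.py <<'E'
import cv2,numpy as np
from station import get_state,cams,env
from scipy.spatial.transform import Rotation as Ro
np.set_printoptions(precision=2,suppress=True)
def cam(n,s=None):
    i=cams.camera_info(n);K=np.array(i["K"])
    if n=="wrist":
        T=np.eye(4);T[:3,:3]=Ro.from_euler("xyz",s["tcp_rot"],degrees=True).as_matrix();T[:3,3]=s["ee_pos"]
        W=T@np.array(i["tool_from_camera"])
    else: W=np.linalg.inv(np.array(i["world_to_cam"]))
    return K,W
def pix2w(px,z,K,W):
    px=np.atleast_2d(px).astype(float)
    d=np.c_[(px[:,0]-K[0,2])/K[0,0],-(px[:,1]-K[1,2])/K[1,1],-np.ones(len(px))]@W[:3,:3].T
    return W[:3,3]+d*((z-W[2,3])/d[:,2])[:,None]
def w2pix(p,K,W):
    c=(np.atleast_2d(p)-W[:3,3])@W[:3,:3]
    return np.c_[K[0,2]+K[0,0]*c[:,0]/-c[:,2],K[1,2]-K[1,1]*c[:,1]/-c[:,2]]
def blob(m,near):
    n,l,st,c=cv2.connectedComponentsWithStats(m.astype(np.uint8))
    ok=[i for i in range(1,n) if st[i,4]>60]
    i=min(ok,key=lambda i:np.hypot(*(c[i]-near)))
    cs,_=cv2.findContours((l==i).astype(np.uint8),cv2.RETR_EXTERNAL,cv2.CHAIN_APPROX_NONE)
    return max(cs,key=cv2.contourArea)[:,0].astype(float),c[i],st[i,4]
def rect(px,z,K,W):
    w=pix2w(px,z,K,W)[:,:2].astype(np.float32)
    (c,sz,a)=cv2.minAreaRect(w); return np.array(c),np.array(sz),a
E
python3 - <<'E'
from h import *
im=cv2.imread("pics/top0.png");hsv=cv2.cvtColor(im,cv2.COLOR_BGR2HSV);K,W=cam("top")
H,S,V=cv2.split(hsv)
white=(S<60)&(V>150)
for near in((362,222),(415,198)):
    p,c,a=blob(white,near);print("strip",c,a,rect(p,14,K,W))
g=(H>50)&(H<70)&(S>150)&(V>120)
p,c,a=blob(g,(300,190));print("pad",c,a,rect(p,0,K,W),cv2.boxPoints(cv2.minAreaRect(pix2w(p,0,K,W)[:,:2].astype(np.float32))))
print("plug",pix2w((357,206),14,K,W))
dark=(V<60)
p,c,a=blob(dark,(243,172));r=cv2.minAreaRect(p.astype(np.float32));print("bar",c,a,r,pix2w(cv2.boxPoints(r),230,K,W))
p,c,a=blob((H<14)&(S>190)&(V>200),(232,236));print("tape",a,rect(p,32,K,W))
print("blue tin/glue",pix2w([(132,194),(147,247)],80,K,W),"jar",pix2w((389,156),90,K,W))
cv2.imwrite("pics/crop1.png",cv2.resize(im[100:270,190:440],None,fx=3.2,fy=3.2,interpolation=cv2.INTER_CUBIC))
E
```

```text
strip [362.17 222.25] 1076 (array([ 505.5 , -276.02]), array([177.92,  59.01]), 17.44219398498535)
strip [414.81 198.59] 1087 (array([ 579.02, -440.07]), array([ 59.13, 177.87]), 86.91212463378906)Traceback (most recent call last):
  File "<stdin>", line 8, in <module>
  File "h.py", line 22, in blob
    i=min(ok,key=lambda i:np.hypot(*(c[i]-near)))
ValueError: min() iterable argument is empty
```

```bash
python3 - <<'E'
from h import *
im=cv2.imread("pics/top0.png");hsv=cv2.cvtColor(im,cv2.COLOR_BGR2HSV);K,W=cam("top")
H,S,V=cv2.split(hsv)
cv2.imwrite("pics/crop1.png",cv2.resize(im[100:270,190:440],None,fx=3.2,fy=3.2,interpolation=cv2.INTER_CUBIC))
print(hsv[190,300],hsv[172,243],hsv[236,232])
h0,s0,v0=[int(x) for x in hsv[190,300]]
g=(abs(H.astype(int)-h0)<10)&(abs(V.astype(int)-v0)<45)&(S>100)
p,c,a=blob(g,(300,190));print("pad",c,a,rect(p,0,K,W),cv2.boxPoints(cv2.minAreaRect(pix2w(p,0,K,W)[:,:2].astype(np.float32))))
print("plug",pix2w((357,206),14,K,W))
p,c,a=blob((V<60),(243,172));r=cv2.minAreaRect(p.astype(np.float32));print("bar",c,a,r,pix2w(cv2.boxPoints(r),230,K,W))
p,c,a=blob((H<16)&(S>200)&(V>180),(232,236));print("tape",a,rect(p,32,K,W))
print("blue tin/glue",pix2w([(132,194),(147,247)],80,K,W),"jar",pix2w((389,156),90,K,W))
E
```

```text
[ 64 125 178] [ 0 17 46] [ 17 158 208]
pad [299.79 189.45] 651 (array([615.21, -87.3 ]), array([114.85,  70.56]), 8.304093360900879) [[ 553.29  -60.69]
 [ 563.49 -130.51]
 [ 677.13 -113.92]
 [ 666.94  -44.1 ]]
plug [[ 552.46 -261.42   14.  ]]
bar [243.15 172.21] 295 ((242.89028930664062, 171.86373901367188), (35.17073059082031, 8.869139671325684), 80.21759033203125) [[656.8  100.49 230.  ]
 [661.31  77.13 230.  ]
 [567.29  59.28 230.  ]
 [562.88  82.45 230.  ]]Traceback (most recent call last):
  File "<stdin>", line 11, in <module>
  File "h.py", line 22, in blob
    i=min(ok,key=lambda i:np.hypot(*(c[i]-near)))
ValueError: min() iterable argument is empty
```

View pics/crop1.png

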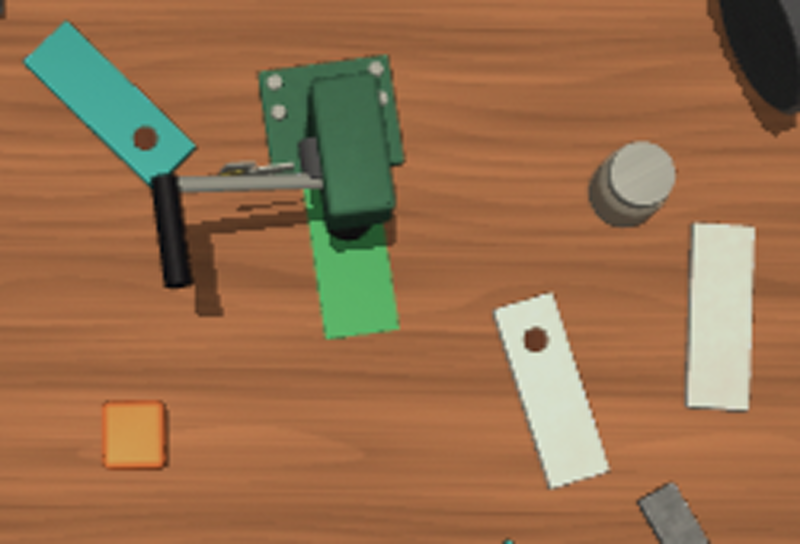

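The crop confirms it: the white strip with the dark plug is at crop (550,390), plug at (535,339). The plain spare is at (720,315), and the pad and press are at (355,280) and (350,150). In world coordinates the strip centre is about (505,-276) with yaw 17.4°, and the press yaw is about 8–9°. Starting the approach.

Request:
{"fn": "move_arm", "kwargs": {
  "series": [
    {"xyz": [-2.7,-2.5,-0.8]},
    {"xyz": [-2.7,-2.5,-0.8]},
    {"xyz": [-2.7,-2.5,-0.8]},
    {"xyz": [-2.7,-2.5,-0.8]},
    {"xyz": [-2.7,-2.5,-0.8]},
    {"xyz": [-2.7,-2.5,-0.8]},
    {"xyz": [-2.7,-2.5,-0.8]},
    {"xyz": [-2.7,-2.5,-0.8]},
    {"xyz": [-2.7,-2.5,-0.8]},
    {"xyz": [-2.7,-2.5,-0.8]}
  ]
}}

```text
schema error: expected keys xyz, twist, gripper
```

Request:
{"fn": "move_arm", "kwargs": {
  "series": [
    {"xyz": [0,0,0],"twist": [0,0,0.148]},
    {"xyz": [0,0,0],"twist": [0,0,0.148]},
    {"xyz": [0,0,0],"twist": [0,0,0.148]},
    {"xyz": [0,0,0],"twist": [0,0,0.148]},
    {"xyz": [0,0,0],"twist": [0,0,0.148]},
    {"xyz": [0,0,0],"twist": [0,0,0.148]},
    {"xyz": [0,0,0],"twist": [0,0,0.148]},
    {"xyz": [0,0,0],"twist": [0,0,0.148]},
    {"xyz": [0,0,0],"twist": [0,0,0.148]}
  ]
}}

```text
schema error: expected keys xyz, twist, gripper
```

Request:
{"fn": "move_arm", "kwargs": {
  "series": [
    {"xyz": [-2.7,-2.5,-0.8],"twist": [0,0,0],"gripper": 8.7},
    {"xyz": [-2.7,-2.5,-0.8],"twist": [0,0,0],"gripper": 8.7},
    {"xyz": [-2.7,-2.5,-0.8],"twist": [0,0,0],"gripper": 8.7},
    {"xyz": [-2.7,-2.5,-0.8],"twist": [0,0,0],"gripper": 8.7},
    {"xyz": [-2.7,-2.5,-0.8],"twist": [0,0,0],"gripper": 8.7},
    {"xyz": [-2.7,-2.5,-0.8],"twist": [0,0,0],"gripper": 8.7},
    {"xyz": [-2.7,-2.5,-0.8],"twist": [0,0,0],"gripper": 8.7},
    {"xyz": [-2.7,-2.5,-0.8],"twist": [0,0,0],"gripper": 8.7},
    {"xyz": [-2.7,-2.5,-0.8],"twist": [0,0,0],"gripper": 8.7},
    {"xyz": [-2.7,-2.5,-0.8],"twist": [0,0,0],"gripper": 8.7}
  ]
}}

```text
time_s: 1.1
ee_pos: [350.2, 300.4, 302.8]
tcp_rot: [-180.0, -0.0, 166.6]
contact_force: [0.0, 0.4, -0.6]
finger_gap: 86.9
grasp_force: 0.0
```

Request:
{"fn": "move_arm", "kwargs": {
  "series": [
    {"xyz": [0,0,0],"twist": [0,0,0.148],"gripper": 8.7},
    {"xyz": [0,0,0],"twist": [0,0,0.148],"gripper": 8.7},
    {"xyz": [0,0,0],"twist": [0,0,0.148],"gripper": 8.7},
    {"xyz": [0,0,0],"twist": [0,0,0.148],"gripper": 8.7},
    {"xyz": [0,0,0],"twist": [0,0,0.148],"gripper": 8.7},
    {"xyz": [0,0,0],"twist": [0,0,0.148],"gripper": 8.7},
    {"xyz": [0,0,0],"twist": [0,0,0.148],"gripper": 8.7},
    {"xyz": [0,0,0],"twist": [0,0,0.148],"gripper": 8.7},
    {"xyz": [0,0,0],"twist": [0,0,0.148],"gripper": 8.7}
  ]
}}

```text
time_s: 2.0
ee_pos: [349.6, 301.7, 302.4]
tcp_rot: [-180.0, 0.0, 89.9]
contact_force: [-0.5, -0.4, 0.5]
finger_gap: 86.7
grasp_force: 0.0
```

Request:
{"fn": "move_arm", "kwargs": {
  "series": [
    {"xyz": [-4.9,0.5,0],"twist": [0,0,0],"gripper": 8.7},
    {"xyz": [-4.9,0.5,0],"twist": [0,0,0],"gripper": 8.7},
    {"xyz": [-4.9,0.5,0],"twist": [0,0,0],"gripper": 8.7},
    {"xyz": [-4.9,0.5,0],"twist": [0,0,0],"gripper": 8.7},
    {"xyz": [-4.9,0.5,0],"twist": [0,0,0],"gripper": 8.7},
    {"xyz": [-4.9,0.5,0],"twist": [0,0,0],"gripper": 8.7},
    {"xyz": [-4.9,0.5,0],"twist": [0,0,0],"gripper": 8.7},
    {"xyz": [-4.9,0.5,0],"twist": [0,0,0],"gripper": 8.7},
    {"xyz": [-4.9,0.5,0],"twist": [0,0,0],"gripper": 8.7},
    {"xyz": [-4.9,0.5,0],"twist": [0,0,0],"gripper": 8.7}
  ]
}}

```text
time_s: 3.0
ee_pos: [401.3, -190.0, 302.7]
tcp_rot: [180.0, -0.0, 90.2]
contact_force: [1.3, 0.5, -0.8]
finger_gap: 86.9
grasp_force: 0.0
```

Request:
{"fn": "move_arm", "kwargs": {
  "series": [
    {"xyz": [0,0,0],"twist": [0,0,0.141],"gripper": 8.7},
    {"xyz": [0,0,0],"twist": [0,0,0.141],"gripper": 8.7},
    {"xyz": [0,0,0],"twist": [0,0,0.141],"gripper": 8.7},
    {"xyz": [0,0,0],"twist": [0,0,0.141],"gripper": 8.7},
    {"xyz": [0,0,0],"twist": [0,0,0.141],"gripper": 8.7},
    {"xyz": [0,0,0],"twist": [0,0,0.141],"gripper": 8.7},
    {"xyz": [0,0,0],"twist": [0,0,0.141],"gripper": 8.7},
    {"xyz": [0,0,0],"twist": [0,0,0.141],"gripper": 8.7},
    {"xyz": [0,0,0],"twist": [0,0,0.141],"gripper": 8.7},
    {"xyz": [0,0,0],"twist": [0,0,0],"gripper": 8.7}
  ]
}}

```text
time_s: 4.0
ee_pos: [401.5, -187.8, 302.4]
tcp_rot: [-180.0, 0.0, 17.4]
contact_force: [0.2, -0.0, -0.2]
finger_gap: 87.0
grasp_force: 0.0
```

```bash
python3 - <<'E'
from h import *
s=get_state();im=cams.capture("wrist");im=cv2.cvtColor(im,cv2.COLOR_RGB2BGR);cv2.imwrite("pics/w1.png",im)
print(s["ee_pos"],s["tcp_rot"],s["joint_positions"])
K,W=cam("wrist",s);H,S,V=cv2.split(cv2.cvtColor(im,cv2.COLOR_BGR2HSV))
q=w2pix([[505,-276,14]],K,W)[0];p,c,a=blob((S<60)&(V>150),q);print(q,c,a,rect(p,14,K,W))
E
```

```text
[ 401.54 -187.79  302.44] [-179.98    0.02   17.45] [-26.6    2.89 110.37   0.    66.77  45.95]
[378.58 106.28] [379.29  96.12] 7196 (array([ 504.88, -275.05]), array([177.66,  60.46]), 17.450105667114258)
```

View pics/w1.png

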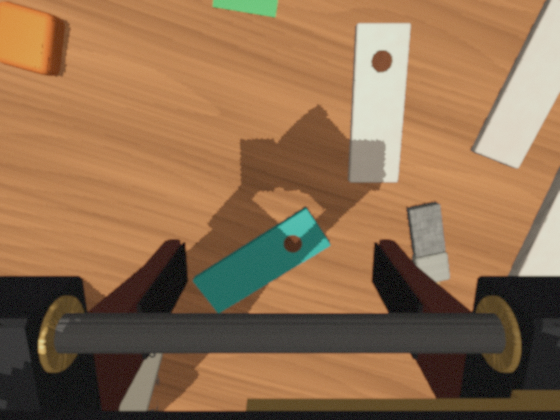

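The wrist picture shows the plug strip at px (380,96), lying parallel to the view, and both cameras agree on its pose to 1 mm. The turquoise piece (262,258) and the brush (428,230) are clear of the grasp spot near (375,170). Descending.

Request:
{"fn": "move_arm", "kwargs": {
  "series": [
    {"xyz": [0,2.9,1],"twist": [0,0,0],"gripper": 8.7},
    {"xyz": [0,2.9,2],"twist": [0,0,0],"gripper": 8.7},
    {"xyz": [0,2.9,3],"twist": [0,0,0],"gripper": 8.7},
    {"xyz": [0.1,2.8,3],"twist": [0,0,0],"gripper": 8.7},
    {"xyz": [0,0,4],"twist": [0,0,0],"gripper": 8.7},
    {"xyz": [0,0,4],"twist": [0,0,0],"gripper": 8.7},
    {"xyz": [0,0,4],"twist": [0,0,0],"gripper": 8.7},
    {"xyz": [0,0,3],"twist": [0,0,0],"gripper": 8.7},
    {"xyz": [0,0,1],"twist": [0,0,0],"gripper": 8.7},
    {"xyz": [0,0,0],"twist": [0,0,0],"gripper": 8.7}
  ]
}}

```text
time_s: 5.05
ee_pos: [436.6, -296.7, 51.6]
tcp_rot: [-179.9, 0.1, 17.6]
contact_force: [0.1, 0.8, 0.9]
finger_gap: 87.0
grasp_force: 0.0
```

Request:
{"fn": "move_arm", "kwargs": {
  "series": [
    {"xyz": [0,0,1.5],"twist": [0,0,0],"gripper": 8.7},
    {"xyz": [0,0,1.5],"twist": [0,0,0],"gripper": 8.7},
    {"xyz": [0,0,1],"twist": [0,0,0],"gripper": 8.7},
    {"xyz": [0,0,0.4],"twist": [0,0,0],"gripper": 8.7},
    {"xyz": [0,0,0],"twist": [0,0,0],"gripper": 8.7},
    {"xyz": [0,0,0],"twist": [0,0,0],"gripper": 8.7}
  ]
}}

```text
time_s: 5.65
ee_pos: [437.5, -297.4, 8.8]
tcp_rot: [180.0, -0.0, 17.5]
contact_force: [0.1, -0.4, -0.0]
finger_gap: 86.9
grasp_force: 0.0
```

Request:
{"fn": "move_arm", "kwargs": {
  "series": [
    {"xyz": [0,0,0.45],"twist": [0,0,0],"gripper": 8.7},
    {"xyz": [0,0,0],"twist": [0,0,0],"gripper": 7.4},
    {"xyz": [0,0,0],"twist": [0,0,0],"gripper": 6.6},
    {"xyz": [0,0,0],"twist": [0,0,0],"gripper": 6.2},
    {"xyz": [0,0,0],"twist": [0,0,0],"gripper": 5.6},
    {"xyz": [0,0,0],"twist": [0,0,0],"gripper": 5.6},
    {"xyz": [0,0,0],"twist": [0,0,0],"gripper": 5.6}
  ],
  "grip_force": 12
}}

```text
time_s: 6.35
ee_pos: [437.4, -297.3, 4.3]
tcp_rot: [180.0, -0.0, 17.5]
contact_force: [-0.0, 0.2, 1.0]
finger_gap: 60.1
grasp_force: 12.0
```

```bash
python3 - <<'E'
from h import *
s=get_state();print(s["ee_pos"],s["tcp_rot"],s["contact_force"],s["finger_gap"],s["grasp_force"])
im=cv2.cvtColor(cams.capture("top"),cv2.COLOR_RGB2BGR);cv2.imwrite("pics/t2.png",im)
im=cv2.cvtColor(cams.capture("scene"),cv2.COLOR_RGB2BGR);cv2.imwrite("pics/s2.png",im)
# press pose fit from top picture
im=cv2.imread("pics/top0.png");K,W=cam("top");H,S,V=[x.astype(int) for x in cv2.split(cv2.cvtColor(im,cv2.COLOR_BGR2HSV))]
m=(abs(H-64)<8)&(V>150)&(S>100);p,c,a=blob(m,(300,190))
w=pix2w(p,0,K,W)[:,:2]
for lo,hi in((0,0),):
    pass
r=cv2.minAreaRect(w.astype(np.float32));print(r)
# edge fits with half-pixel outline correction: sides
u=np.array([np.cos(np.radians(8.5)),np.sin(np.radians(8.5))]);v=np.array([-u[1],u[0]]);c0=np.array(r[0])
a_=(w-c0)@u;b=(w-c0)@v
print(a_.min(),a_.max(),b.min(),b.max())
def fit(sel,x,y): 
    k=np.polyfit(x[sel],y[sel],1);return k
R=(b<-28)&(a_>-50)&(a_<10);L=(b>28)&(a_>-50)&(a_<10);F=(a_<-50)&(abs(b)<28)
print("right",fit(R,a_,b),"left",fit(L,a_,b),"front",fit(F,b,a_))
E
```

```text
[ 437.42 -297.35    4.32] [179.99  -0.01  17.52] [-0.01  0.15  1.04] 60.06504467785206 11.996483355760574
((615.5413818359375, -87.13078308105469), (114.46431732177734, 69.0389633178711), 8.575121879577637)
-57.27167542486093 57.18916307223549 -34.519000782205346 34.578042566583576
right [  0.   -33.06] left [ 0.   33.33] front [ -0.   -55.52]
```

Request:
{"fn": "move_arm", "kwargs": {
  "series": [
    {"xyz": [0.2,-0.7,0],"twist": [0,0,0],"gripper": 5.6},
    {"xyz": [0.5,-1.5,0],"twist": [0,0,0],"gripper": 5.6},
    {"xyz": [0.7,-2.2,0],"twist": [0,0,0],"gripper": 5.6},
    {"xyz": [0.7,-2.2,0],"twist": [0,0,0],"gripper": 5.6},
    {"xyz": [0.7,-2.2,0],"twist": [0,0,0],"gripper": 5.6},
    {"xyz": [0.7,-2.2,0],"twist": [0,0,0],"gripper": 5.6},
    {"xyz": [0.7,-2.2,0],"twist": [0,0,0],"gripper": 5.6},
    {"xyz": [0.7,-2.2,0],"twist": [0,0,0],"gripper": 5.6},
    {"xyz": [0.4,-1.4,0],"twist": [0,0,0],"gripper": 5.6},
    {"xyz": [0.2,-0.7,0],"twist": [0,0,0],"gripper": 5.6}
  ]
}}

```text
time_s: 7.45
ee_pos: [436.6, -111.9, 4.3]
tcp_rot: [-180.0, 0.0, 17.6]
contact_force: [0.1, -1.6, 1.0]
finger_gap: 59.9
grasp_force: 12.0
```

Request:
{"fn": "move_arm", "kwargs": {
  "series": [
    {"xyz": [0,0,0],"twist": [0,0,0.02],"gripper": 5.6},
    {"xyz": [0,0,0],"twist": [0,0,0.02],"gripper": 5.6},
    {"xyz": [0,0,0],"twist": [0,0,0.02],"gripper": 5.6},
    {"xyz": [0,0,0],"twist": [0,0,0.02],"gripper": 5.6},
    {"xyz": [0,0,0],"twist": [0,0,0.02],"gripper": 5.6},
    {"xyz": [0,0,0],"twist": [0,0,0.02],"gripper": 5.6},
    {"xyz": [0,0,0],"twist": [0,0,0.02],"gripper": 5.6},
    {"xyz": [0,0,0],"twist": [0,0,0.015],"gripper": 5.6},
    {"xyz": [0,0,0],"twist": [0,0,0],"gripper": 5.6},
    {"xyz": [0,0,0],"twist": [0,0,0],"gripper": 5.6}
  ]
}}

```text
time_s: 8.45
ee_pos: [437.2, -114.5, 4.3]
tcp_rot: [180.0, -0.0, 8.5]
contact_force: [0.6, 1.2, 5.4]
finger_gap: 59.5
grasp_force: 12.0
```

```bash
python3 - <<'E'
from h import *
s=get_state();print(s["ee_pos"],s["tcp_rot"],s["contact_force"],s["finger_gap"],s["grasp_force"])
a=cv2.cvtColor(cams.capture("top"),cv2.COLOR_RGB2BGR);cv2.imwrite("pics/t3.png",a)
w=cv2.cvtColor(cams.capture("wrist"),cv2.COLOR_RGB2BGR);cv2.imwrite("pics/w3.png",w)
cv2.imwrite("pics/w3t.png",cv2.resize(np.hstack([w[:,140:460],cv2.resize(a[90:300,200:440],(480,420),interpolation=cv2.INTER_CUBIC)]),None,fx=1,fy=1))
E
```

```text
[ 437.23 -114.47    4.29] [179.99  -0.02   8.5 ] [0.62 1.18 5.36] 59.47823339512138 12.000788748264313
```

View pics/w3t.png

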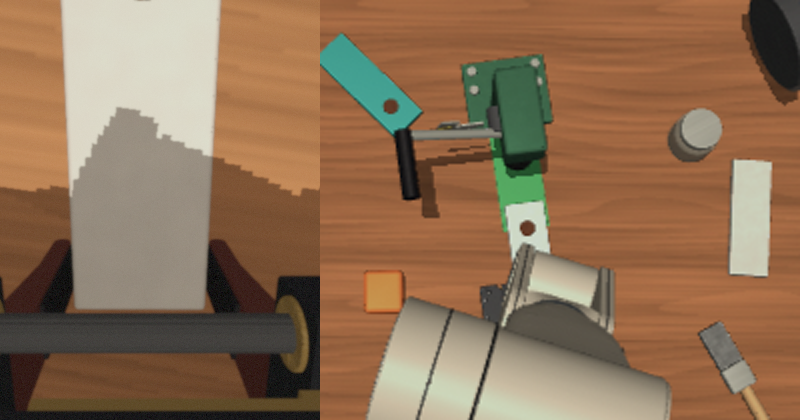

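The picture shows the strip held straight in the fingers, its front part on the pad at (527,230) of the composite. I'll check its tilt and alignment numerically, plus the press pose.

```bash
python3 - <<'E'
from h import *
s=get_state();K,W=cam("wrist",s);im=cv2.imread("pics/w3.png")
H,S,V=[x.astype(int) for x in cv2.split(cv2.cvtColor(im,cv2.COLOR_BGR2HSV))]
m=(S<70)&(V>90);m[300:]=0
yaw=np.radians(8.5);u=np.array([np.cos(yaw),np.sin(yaw)]);v=np.array([-u[1],u[0]])
for r in(5,40,80,120,160,200,230):
    c=np.where(m[r,180:380])[0]+180
    w=pix2w([(c.min()-.5,r),(c.max()+.5,r)],14,K,W)[:,:2]-s["ee_pos"][:2]
    print(r,w@u,w@v,"width",np.ptp(w@v))
Kt,Wt=cam("top");t=cv2.imread("pics/t3.png");H,S,V=[x.astype(int) for x in cv2.split(cv2.cvtColor(t,cv2.COLOR_BGR2HSV))]
o=np.array([667.9,-79.2])
p,c,a=blob((S<60)&(V>150),(357,205));w=pix2w(p,14,Kt,Wt)[:,:2]-o
x=w@u;y=w@v;print("strip front",x.max());
for nm,sel in(("R",y<-25),("L",y>25)): 
    sel&=(x<x.max()-5);print(nm,np.polyfit(x[sel],y[sel],1),x[sel].min(),x[sel].max())
# press head top (z195) : dark green in top0
t=cv2.imread("pics/top0.png");H,S,V=[x.astype(int) for x in cv2.split(cv2.cvtColor(t,cv2.COLOR_BGR2HSV))]
C=np.array([[-29,-30,195],[-29,30,195],[95,30,195],[95,-30,195],[-110,-36,0],[-110,36,0],[40,28,0],[40,-28,0]],float)
R=np.c_[np.r_[u,0],np.r_[v,0],[0,0,1]]
q=w2pix(C@R.T+np.r_[o,0],Kt,Wt);print(q)
L=np.array([[-77,165,230],[18,165,230],[-45,30,165]],float);print(w2pix(L@R.T+np.r_[o,0],Kt,Wt))
b=cv2.resize(t[100:215,225:340],None,fx=5,fy=5,interpolation=cv2.INTER_CUBIC)
for z in(q,w2pix(L@R.T+np.r_[o,0],Kt,Wt)):
  for pt in z: cv2.drawMarker(b,tuple(int(i) for i in (pt-[225,100]+.5)*5),(0,0,255),cv2.MARKER_CROSS,12,1)
cv2.imwrite("pics/fit.png",b)
E
```

```text
5 [106.89 106.93] [ 30.35 -28.79] width 59.1402024364136
40 [94.92 94.95] [ 30.24 -28.7 ] width 58.938606796035565
80 [80.58 80.6 ] [ 30.6  -28.71] width 59.30581733158955
120 [65.48 65.49] [ 30.58 -28.31] width 58.89670028857893
160 [49.55 49.54] [ 30.57 -28.31] width 58.87433732420509
200 [32.72 32.7 ] [ 30.55 -28.3 ] width 58.85071493445169
230 [19.46 19.44] [ 30.32 -28.51] width 58.83243323506896
strip front -157.63896118175487
R [  0.23 -16.86] -243.62594396800006 -166.1510623068663
L [ -0.23 -22.6 ] -228.98742830125974 -217.39014144342568
[[313.89 163.99]
 [292.29 166.82]
 [286.08 123.35]
 [307.44 120.6 ]
 [314.11 202.11]
 [291.06 205.19]
 [286.92 157.65]
 [304.65 155.34]]
[[245.24 188.34]
 [240.73 153.72]
 [292.59 174.52]]
```

View pics/fit.png

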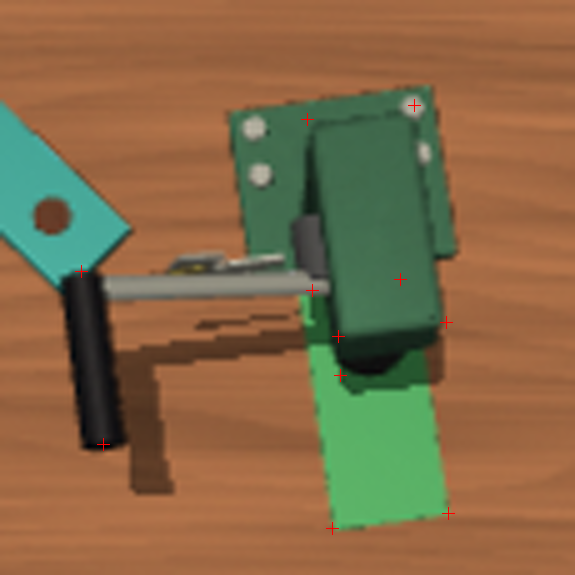

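Overlaid crosses match the pad corners, head front corners and bar ends to about 1 px. The strip is flat and straight with the tool. I'll advance 60 mm and compare the strip edges directly with the pad edges in the wrist view.

Request:
{"fn": "move_arm", "kwargs": {
  "series": [
    {"xyz": [0.5,0,0],"twist": [0,0,0],"gripper": 5.6},
    {"xyz": [1,0,0],"twist": [0,0,0],"gripper": 5.6},
    {"xyz": [1,0,0],"twist": [0,0,0],"gripper": 5.6},
    {"xyz": [1,0,0],"twist": [0,0,0],"gripper": 5.6},
    {"xyz": [1,0,0],"twist": [0,0,0],"gripper": 5.6},
    {"xyz": [1,0,0],"twist": [0,0,0],"gripper": 5.6},
    {"xyz": [0.5,0,0],"twist": [0,0,0],"gripper": 5.6},
    {"xyz": [0,0,0],"twist": [0,0,0],"gripper": 5.6}
  ]
}}

```text
time_s: 9.35
ee_pos: [496.9, -105.3, 4.1]
tcp_rot: [180.0, -0.0, 8.6]
contact_force: [0.3, 0.4, 2.4]
finger_gap: 59.8
grasp_force: 12.0
```

```bash
python3 - <<'E'
from h import *
s=get_state();im=cv2.cvtColor(cams.capture("wrist"),cv2.COLOR_RGB2BGR);cv2.imwrite("pics/w4.png",im)
print(s["ee_pos"],s["tcp_rot"],s["contact_force"])
K,W=cam("wrist",s);H,S,V=[x.astype(int) for x in cv2.split(cv2.cvtColor(im,cv2.COLOR_BGR2HSV))]
g=(abs(H-62)<15)&(S>80);wh=(S<70)&(V>90)
yaw=np.radians(s["tcp_rot"][2]);u=np.array([np.cos(yaw),np.sin(yaw)]);v=np.array([-u[1],u[0]])
f=lambda px,z:(pix2w(px,z,K,W)[:,:2]-s["ee_pos"][:2])
P=[]
for r in range(2,200,8):
    cg=np.where(g[r,150:420])[0]+150;cw=np.where(wh[r,180:380])[0]+180
    if len(cg)<4: continue
    wg=f([(cg.min()-.5,r),(cg.max()+.5,r)],0);ww=f([(cw.min()-.5,r),(cw.max()+.5,r)],14)
    P.append((wg[0]@u,*(wg@v),*(ww@v)));print(np.array(P[-1]))
E
```

```text
[ 496.9  -105.31    4.1 ] [179.99  -0.03   8.56] [0.28 0.4  2.38]
[111.33  36.94 -34.7   30.64 -28.69]
[108.41  37.12 -34.88  30.41 -28.84]
[105.46  36.89 -35.06  30.56 -28.62]
[102.48  37.07 -34.83  30.71 -28.77]
[ 99.47  36.84 -35.01  30.48 -28.92]
[ 96.42  37.02 -35.2   30.62 -28.7 ]
[ 93.35  36.79 -34.97  30.77 -28.85]
[ 90.25  36.97 -34.74  30.54 -28.62]
[ 87.11  36.73 -34.92  30.69 -28.78]
[ 83.94  36.91 -35.11  30.84 -28.93]
[ 80.74  36.68 -34.88  30.61 -28.7 ]
[ 77.51  36.86 -35.07  30.76 -28.86]
[ 74.24  36.62 -34.83  30.92 -28.63]
[ 70.94  37.24 -35.02  30.68 -28.79]
[ 67.6   36.99 -34.78  30.83 -28.55]
[ 64.22  36.75 -34.98  30.59 -28.71]
[ 60.81  36.5  -34.3   30.75 -28.87]
```

View pics/w4.png

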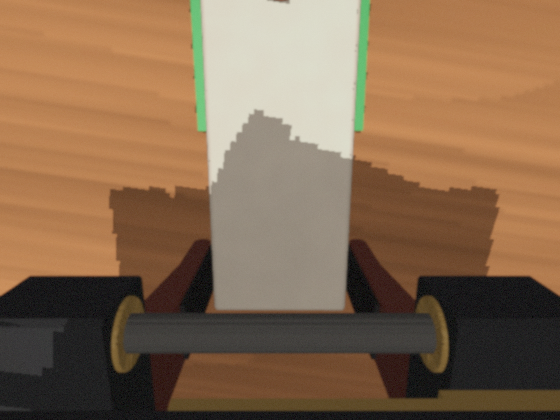

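The strip sits centred on the pad: both centrelines are at 0.96 mm in the tool frame and parallel. The pad's front edge (row 131) puts the stop about 49–52 mm ahead, so I'll advance 45 mm and then creep to contact.

Request:
{"fn": "move_arm", "kwargs": {
  "series": [
    {"xyz": [0.5,0,0],"twist": [0,0,0],"gripper": 5.6},
    {"xyz": [0.8,0,0],"twist": [0,0,0],"gripper": 5.6},
    {"xyz": [0.9,0,0],"twist": [0,0,0],"gripper": 5.6},
    {"xyz": [0.9,0,0],"twist": [0,0,0],"gripper": 5.6},
    {"xyz": [0.8,0,0],"twist": [0,0,0],"gripper": 5.6},
    {"xyz": [0.4,0,0],"twist": [0,0,0],"gripper": 5.6},
    {"xyz": [0.2,0,0],"twist": [0,0,0],"gripper": 5.6},
    {"xyz": [0,0,0],"twist": [0,0,0],"gripper": 5.6},
    {"xyz": [0,0,0],"twist": [0,0,0],"gripper": 5.6}
  ]
}}

```text
time_s: 10.3
ee_pos: [541.0, -98.1, 4.1]
tcp_rot: [180.0, -0.0, 8.6]
contact_force: [-0.1, 0.7, 0.4]
finger_gap: 59.9
grasp_force: 12.0
```

Request:
{"fn": "move_arm", "kwargs": {
  "series": [
    {"xyz": [0.1,0,0],"twist": [0,0,0],"gripper": 5.6},
    {"xyz": [0.1,0,0],"twist": [0,0,0],"gripper": 5.6},
    {"xyz": [0,0,0],"twist": [0,0,0],"gripper": 5.6},
    {"xyz": [0,0,0],"twist": [0,0,0],"gripper": 5.6}
  ]
}}

```text
time_s: 10.7
ee_pos: [542.9, -97.8, 4.1]
tcp_rot: [180.0, -0.0, 8.6]
contact_force: [0.2, -0.0, -0.8]
finger_gap: 59.5
grasp_force: 12.0
```

Request:
{"fn": "move_arm", "kwargs": {
  "series": [
    {"xyz": [0.1,0,0],"twist": [0,0,0],"gripper": 5.6},
    {"xyz": [0.1,0,0],"twist": [0,0,0],"gripper": 5.6},
    {"xyz": [0,0,0],"twist": [0,0,0],"gripper": 5.6},
    {"xyz": [0,0,0],"twist": [0,0,0],"gripper": 5.6}
  ]
}}

```text
time_s: 11.1
ee_pos: [544.9, -97.5, 4.2]
tcp_rot: [180.0, 0.0, 8.6]
contact_force: [0.5, -0.8, -0.2]
finger_gap: 59.7
grasp_force: 12.0
```

Request:
{"fn": "move_arm", "kwargs": {
  "series": [
    {"xyz": [0.1,0,0],"twist": [0,0,0],"gripper": 5.6},
    {"xyz": [0.05,0,0],"twist": [0,0,0],"gripper": 5.6},
    {"xyz": [0,0,0],"twist": [0,0,0],"gripper": 5.6},
    {"xyz": [0,0,0],"twist": [0,0,0],"gripper": 5.6}
  ]
}}

```text
time_s: 11.5
ee_pos: [546.4, -97.2, 4.2]
tcp_rot: [180.0, -0.0, 8.6]
contact_force: [0.2, 1.0, -1.0]
finger_gap: 59.6
grasp_force: 12.0
```

Request:
{"fn": "move_arm", "kwargs": {
  "series": [
    {"xyz": [0.1,0,0],"twist": [0,0,0],"gripper": 5.6},
    {"xyz": [0,0,0],"twist": [0,0,0],"gripper": 5.6},
    {"xyz": [0,0,0],"twist": [0,0,0],"gripper": 5.6}
  ]
}}

```text
time_s: 11.8
ee_pos: [546.5, -97.1, 4.1]
tcp_rot: [-180.0, 0.1, 8.6]
contact_force: [-3.5, -0.9, 1.2]
finger_gap: 59.8
grasp_force: 12.0
```

Request:
{"fn": "move_arm", "kwargs": {
  "series": [
    {"xyz": [0.1,0,0],"twist": [0,0,0],"gripper": 5.6},
    {"xyz": [0,0,0],"twist": [0,0,0],"gripper": 5.6},
    {"xyz": [0,0,0],"twist": [0,0,0],"gripper": 5.6}
  ]
}}

```text
time_s: 12.1
ee_pos: [546.5, -97.1, 4.0]
tcp_rot: [-180.0, 0.2, 8.6]
contact_force: [-7.7, -3.1, 3.8]
finger_gap: 59.7
grasp_force: 12.0
```

The strip contacts the stop squarely (force −7.7 N, TCP stalled). Now I'll relax the push, open slowly and lift clear.

Request:
{"fn": "move_arm", "kwargs": {
  "series": [
    {"xyz": [-0.15,0,0],"twist": [0,0,0],"gripper": 5.6},
    {"xyz": [0,0,0],"twist": [0,0,0],"gripper": 6.1},
    {"xyz": [0,0,0],"twist": [0,0,0],"gripper": 6.6},
    {"xyz": [0,0,0],"twist": [0,0,0],"gripper": 7.4},
    {"xyz": [0,0,0],"twist": [0,0,0],"gripper": 8.6},
    {"xyz": [0,0,0],"twist": [0,0,0],"gripper": 8.6},
    {"xyz": [0,0,-0.5],"twist": [0,0,0],"gripper": 8.6},
    {"xyz": [0,0,-1.5],"twist": [0,0,0],"gripper": 8.6},
    {"xyz": [0,0,-2.5],"twist": [0,0,0],"gripper": 8.6},
    {"xyz": [-0.5,0,-3],"twist": [0,0,0],"gripper": 8.6}
  ]
}}

```text
time_s: 13.1
ee_pos: [542.0, -97.8, 80.4]
tcp_rot: [-180.0, 0.0, 8.7]
contact_force: [0.4, -0.4, 0.1]
finger_gap: 85.9
grasp_force: 0.0
```

Request:
{"fn": "move_arm", "kwargs": {
  "series": [
    {"xyz": [-1,0,-3],"twist": [0,0,0],"gripper": 8.6},
    {"xyz": [-1,0,-3],"twist": [0,0,0],"gripper": 8.6},
    {"xyz": [-1,0,-3],"twist": [0,0,0],"gripper": 8.6},
    {"xyz": [0,0,-3],"twist": [0,0,0],"gripper": 8.6},
    {"xyz": [0,0,-3],"twist": [0,0,0],"gripper": 8.6},
    {"xyz": [0,0,-3],"twist": [0,0,0],"gripper": 8.6},
    {"xyz": [0,0,-3],"twist": [0,0,0],"gripper": 8.6},
    {"xyz": [0,0,-3],"twist": [0,0,0],"gripper": 8.6},
    {"xyz": [0,0,-1.5],"twist": [0,0,0],"gripper": 8.6},
    {"xyz": [0,0,0],"twist": [0,0,0],"gripper": 8.6}
  ]
}}

```text
time_s: 14.1
ee_pos: [513.2, -102.6, 337.8]
tcp_rot: [179.9, -0.3, 8.6]
contact_force: [0.3, 0.3, -0.6]
finger_gap: 85.9
grasp_force: 0.0
```

```bash
python3 - <<'E'
from h import *
s=get_state();im=cv2.cvtColor(cams.capture("wrist"),cv2.COLOR_RGB2BGR);cv2.imwrite("pics/w5.png",im)
print(s["ee_pos"],s["tcp_rot"],s["joint_positions"])
K,W=cam("wrist",s);H,S,V=[x.astype(int) for x in cv2.split(cv2.cvtColor(im,cv2.COLOR_BGR2HSV))]
g=(abs(H-62)<15)&(S>80)&(V>90);wh=(S<70)&(V>110)
yaw=np.radians(8.56);u=np.array([np.cos(yaw),np.sin(yaw)]);v=np.array([-u[1],u[0]]);o=np.array([666.2,-79.2])
q=w2pix([[*(o-60*u),14]],K,W)[0]
p,c,a=blob(wh,q);w=pix2w(p,14,K,W)[:,:2]-o;x,y=w@u,w@v
print(q,c,a,"x",x.min(),x.max(),"y",y.min(),y.max())
for sg in(1,-1):
    k=(y*sg>27)&(x<-50)&(x>-130);print("strip edge",np.polyfit(x[k],y[k],1))
p,c,a=blob(g,q);w=pix2w(p,0,K,W)[:,:2]-o;x,y=w@u,w@v;print("pad",x.min(),y.min(),y.max())
for sg in(1,-1):
    k=(y*sg>33)&(x<-50)&(x>-105);print("pad edge",k.sum(),np.polyfit(x[k],y[k],1) if k.sum()>5 else "")
E
```

```text
[ 513.17 -102.61  337.78] [179.88  -0.32   8.64] [-12.61   8.5   99.28   0.    71.87  68.75]
[279.08  89.18] [278.51 101.26] 4980 x -139.23601001135185 -11.152860701497875 y -30.231581202661637 31.323266719803275
strip edge [ 0.02 31.83]
strip edge [ -0.02 -31.42]
pad -109.24932212137242 -35.769523633819475 -31.16861214447608
pad edge 0 
pad edge 44 [  0.   -34.82]
```

View pics/w5.png

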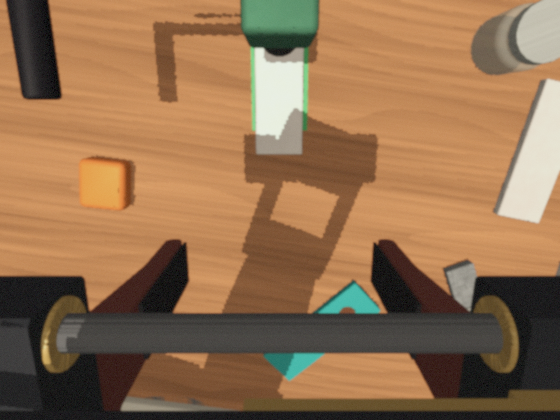

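The strip is under the foot with its near end 30 mm in front of the pad edge, exactly as nominal, and centred on the pad. The lever bar is at the top left (35,50). Next I'll move over toward the lever and measure the bar.

Request:
{"fn": "move_arm", "kwargs": {
  "series": [
    {"xyz": [0.5,-1.5,0],"twist": [0,0,0],"gripper": 8.6},
    {"xyz": [0.7,-2.2,0],"twist": [0,0,0],"gripper": 8.6},
    {"xyz": [0.7,-2.2,0],"twist": [0,0,0],"gripper": 8.6},
    {"xyz": [0.7,-2.2,0],"twist": [0,0,0],"gripper": 8.6},
    {"xyz": [0.7,-2.2,0],"twist": [0,0,0],"gripper": 8.6},
    {"xyz": [0.7,-2.2,0],"twist": [0,0,0],"gripper": 8.6},
    {"xyz": [0.7,-2.2,0],"twist": [0,0,0],"gripper": 8.6},
    {"xyz": [0.6,-1.8,0],"twist": [0,0,0],"gripper": 8.6},
    {"xyz": [0,0,0],"twist": [0,0,0],"gripper": 8.6},
    {"xyz": [0,0,0],"twist": [0,0,0],"gripper": 8.6}
  ]
}}

```text
time_s: 15.15
ee_pos: [539.1, 68.6, 333.1]
tcp_rot: [180.0, 0.1, 8.7]
contact_force: [-0.2, -0.4, 0.1]
finger_gap: 85.8
grasp_force: 0.0
```

```bash
python3 - <<'E'
from h import *
s=get_state();im=cv2.cvtColor(cams.capture("wrist"),cv2.COLOR_RGB2BGR);cv2.imwrite("pics/w6.png",im)
print(s["ee_pos"],s["tcp_rot"],s["joint_positions"])
K,W=cam("wrist",s);V=im.max(2)
yaw=np.radians(8.56);u=np.array([np.cos(yaw),np.sin(yaw)]);v=np.array([-u[1],u[0]]);o=np.array([666.2,-79.2])
q=w2pix([[*(o-45*u+165*v),230],[*(o-77*u+165*v),230],[*(o+18*u+165*v),230]],K,W);print(q)
m=V<60;m[235:]=0
p,c,a=blob(m,q[0]);w=pix2w(p,230,K,W)[:,:2]-o;x,y=w@u,w@v;print(c,a,x.min(),x.max(),y.min(),y.max())
for lo in range(-75,15,15):
    k=(x>lo)&(x<lo+15)
    if k.any(): print(lo,y[k].min(),y[k].max())
E
```

```text
[539.09  68.58 333.15] [179.99   0.12   8.7 ] [ 6.01 10.87 97.   -0.02 72.24 87.32]
[[281.04 124.77]
 [280.87 170.4 ]
 [281.42  25.89]]
[280.8  105.93] 3578 -78.89426683619514 17.91551762461864 153.98533936677006 176.5572765825576
-75 154.183763064431 176.36465110003317
-60 154.39501813701094 176.2570108058916
-45 153.98533936677006 176.14751483445534
-30 154.13380203151544 176.04122042976954
-15 154.3557819109383 176.5572765825576
0 154.58960477458825 176.48798700969834
```

View pics/w6.png

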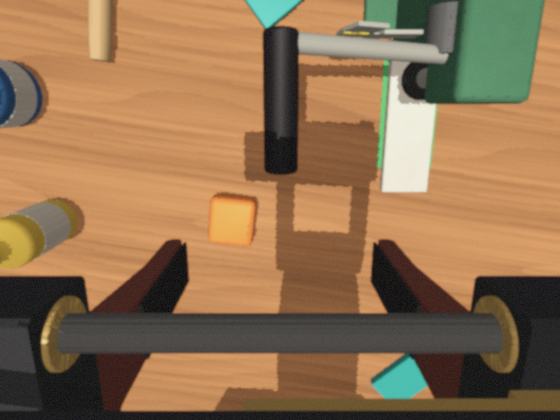

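The bar is where the model puts it: axis y=165.2, x from −79 to 18 in the press frame, at pixel (281,106). Going in to grip it.

Request:
{"fn": "move_arm", "kwargs": {
  "series": [
    {"xyz": [1,0,0],"twist": [0,0,0],"gripper": 8.6},
    {"xyz": [1.8,0,0.5],"twist": [0,0,0],"gripper": 8.6},
    {"xyz": [1.8,0,1.5],"twist": [0,0,0],"gripper": 8.6},
    {"xyz": [1.3,0,2],"twist": [0,0,0],"gripper": 8.6},
    {"xyz": [0,0,2.5],"twist": [0,0,0],"gripper": 8.6},
    {"xyz": [0,0,2.5],"twist": [0,0,0],"gripper": 8.6},
    {"xyz": [0,0,2],"twist": [0,0,0],"gripper": 8.6},
    {"xyz": [0,0,1],"twist": [0,0,0],"gripper": 8.6},
    {"xyz": [0,0,0],"twist": [0,0,0],"gripper": 8.6},
    {"xyz": [0,0,0],"twist": [0,0,0],"gripper": 8.6}
  ]
}}

```text
time_s: 16.2
ee_pos: [598.9, 77.3, 214.8]
tcp_rot: [180.0, -0.1, 8.6]
contact_force: [0.4, -0.7, -0.3]
finger_gap: 85.8
grasp_force: 0.0
```

```bash
python3 - <<'E'
from h import *
s=get_state();yaw=np.radians(8.56);u=np.array([np.cos(yaw),np.sin(yaw)]);v=np.array([-u[1],u[0]]);o=np.array([666.2,-79.2])
d=s["ee_pos"][:2]-o;print(d@u,d@v,s["ee_pos"],s["tcp_rot"],s["contact_force"])
t=np.linspace(0,.84,15);y=30+150*np.cos(.45-t);z=165+150*np.sin(.45-t);print(np.c_[t,y,z])
print(np.c_[-np.diff(y),-np.diff(z)]/10)
E
```

```text
-43.28591562046444 164.7292526979232 [598.88  77.25 214.84] [180.    -0.05   8.61] [ 0.37 -0.7  -0.31]
[[  0.   165.07 230.24]
 [  0.06 168.74 222.03]
 [  0.12 171.91 213.61]
 [  0.18 174.57 205.01]
 [  0.24 176.7  196.27]
 [  0.3  178.32 187.42]
 [  0.36 179.39 178.48]
 [  0.42 179.93 169.5 ]
 [  0.48 179.93 160.5 ]
 [  0.54 179.39 151.52]
 [  0.6  178.32 142.58]
 [  0.66 176.7  133.73]
 [  0.72 174.57 124.99]
 [  0.78 171.91 116.39]
 [  0.84 168.74 107.97]]
[[-0.37  0.82]
 [-0.32  0.84]
 [-0.27  0.86]
 [-0.21  0.87]
 [-0.16  0.89]
 [-0.11  0.89]
 [-0.05  0.9 ]
 [-0.    0.9 ]
 [ 0.05  0.9 ]
 [ 0.11  0.89]
 [ 0.16  0.89]
 [ 0.21  0.87]
 [ 0.27  0.86]
 [ 0.32  0.84]]
```

Request:
{"fn": "move_arm", "kwargs": {
  "series": [
    {"xyz": [0,-0.05,0.4],"twist": [0,0,0],"gripper": 6},
    {"xyz": [0,0,0],"twist": [0,0,0],"gripper": 4},
    {"xyz": [0,0,0],"twist": [0,0,0],"gripper": 3},
    {"xyz": [0,0,0],"twist": [0,0,0],"gripper": 2},
    {"xyz": [0,0,0],"twist": [0,0,0],"gripper": 1.8},
    {"xyz": [0,0,0],"twist": [0,0,0],"gripper": 1.8},
    {"xyz": [0,0,0],"twist": [0,0,0],"gripper": 1.8},
    {"xyz": [0,0,0],"twist": [0,0,0],"gripper": 1.8}
  ],
  "grip_force": 40
}}

```text
time_s: 17.0
ee_pos: [598.2, 77.9, 210.2]
tcp_rot: [180.0, -0.0, 8.6]
contact_force: [2.7, -13.6, -2.7]
finger_gap: 25.6
grasp_force: 7.5
```

Request:
{"fn": "move_arm", "kwargs": {
  "series": [
    {"xyz": [0,-0.37,0.82],"twist": [0,0,0],"gripper": 1.8},
    {"xyz": [0,-0.32,0.84],"twist": [0,0,0],"gripper": 1.8},
    {"xyz": [0,0,0],"twist": [0,0,0],"gripper": 1.8}
  ]
}}

```text
time_s: 17.3
ee_pos: [597.5, 83.4, 193.5]
tcp_rot: [179.8, -0.0, 8.7]
contact_force: [-0.2, -8.7, 4.2]
finger_gap: 23.0
grasp_force: 40.0
```

Request:
{"fn": "move_arm", "kwargs": {
  "series": [
    {"xyz": [0,-0.27,0.86],"twist": [0,0,0],"gripper": 1.8},
    {"xyz": [0,-0.21,0.87],"twist": [0,0,0],"gripper": 1.8},
    {"xyz": [0,-0.16,0.89],"twist": [0,0,0],"gripper": 1.8},
    {"xyz": [0,-0.11,0.89],"twist": [0,0,0],"gripper": 1.8},
    {"xyz": [0,-0.05,0.9],"twist": [0,0,0],"gripper": 1.8},
    {"xyz": [0,0,0.9],"twist": [0,0,0],"gripper": 1.8},
    {"xyz": [0,0.05,0.9],"twist": [0,0,0],"gripper": 1.8},
    {"xyz": [0,0,0],"twist": [0,0,0],"gripper": 1.8}
  ],
  "grip_force": 45
}}

```text
time_s: 18.1
ee_pos: [596.3, 91.5, 131.4]
tcp_rot: [179.9, -0.0, 8.7]
contact_force: [-0.1, -5.1, 4.1]
finger_gap: 23.1
grasp_force: 45.0
```

```bash
cat > st.py <<'E'
from h import *
s=get_state();yaw=np.radians(8.56);u=np.array([np.cos(yaw),np.sin(yaw)]);v=np.array([-u[1],u[0]]);o=np.array([666.2,-79.2])
d=s["ee_pos"][:2]-o;z=s["ee_pos"][2]+19;print(d@u,d@v,z,"theta z",.45-np.arcsin((z-165)/150),"theta y",np.arccos((d@v-30)/150),s["contact_force"],s["finger_gap"],s["grasp_force"])
E
python3 st.py
```

```text
-43.68362026854294 179.16770168904662 150.36616734938116 theta z 0.5477143075528947 theta y 0.1053925450414389 [-0.1  -5.13  4.06] 23.08245444932245 45.00698447227478
```

Request:
{"fn": "move_arm", "kwargs": {
  "series": [
    {"xyz": [0,0.1,0.89],"twist": [0,0,0],"gripper": 1.8},
    {"xyz": [0,0.16,0.89],"twist": [0,0,0],"gripper": 1.8},
    {"xyz": [0,0.21,0.87],"twist": [0,0,0],"gripper": 1.8},
    {"xyz": [0,0.27,0.86],"twist": [0,0,0],"gripper": 1.8},
    {"xyz": [0,0.17,0.45],"twist": [0,0,0],"gripper": 1.8},
    {"xyz": [0,0,0],"twist": [0,0,0],"gripper": 1.8},
    {"xyz": [0,0,0],"twist": [0,0,0],"gripper": 1.8}
  ],
  "grip_force": 50
}}

```text
time_s: 18.8
ee_pos: [597.3, 85.2, 92.7]
tcp_rot: [-179.9, -0.0, 8.6]
contact_force: [-2.7, 8.4, 7.0]
finger_gap: 23.0
grasp_force: 50.0
```

```bash
python3 st.py; python3 - <<'E'
from h import *
a=cv2.cvtColor(cams.capture("scene"),cv2.COLOR_RGB2BGR);b=cv2.cvtColor(cams.capture("wrist"),cv2.COLOR_RGB2BGR)
cv2.imwrite("pics/end.png",np.hstack([cv2.resize(a[190:350,190:350],(400,400),interpolation=cv2.INTER_CUBIC),b[:,160:]]).copy() if 0 else np.hstack([cv2.resize(a[190:350,190:350],(400,400),interpolation=cv2.INTER_CUBIC),cv2.resize(b[:400],(400,286)).copy() if 0 else cv2.copyMakeBorder(cv2.resize(b,(400,300)),0,100,0,0,cv2.BORDER_CONSTANT)]))
E
```

```text
-43.661365209173496 172.79921863797108 111.67673032819891 theta z 0.8134366157553012 theta y 0.3111086190281072 [-2.72  8.43  6.97] 22.9808356497098 50.00904321670532
```

View pics/end.png

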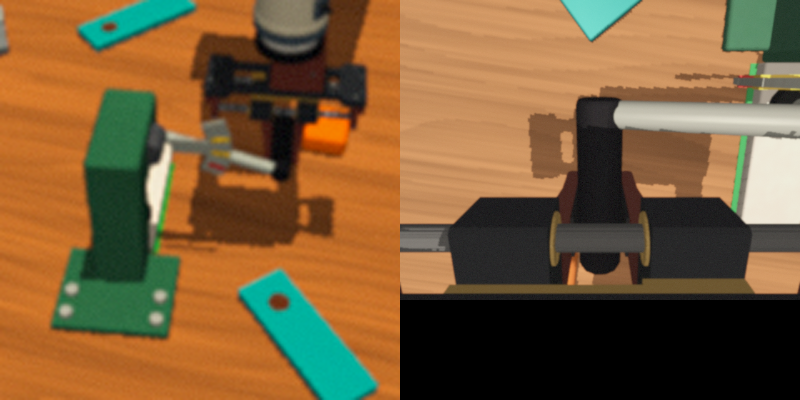

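The picture shows the lever well down, near the red mark on the plate at (215,165), with the bar between the fingers. The force along the arc is about 9.5 N, as expected at the third click. But y and z give slightly different angles (0.76 and 0.81), so I'll check the lever angle with the scene camera by fitting the rod.

```bash
cat > th.py <<'E'
from h import *
import sys
cv2.imwrite("pics/send.png",cv2.cvtColor(cams.capture("scene"),cv2.COLOR_RGB2BGR))
K,W=cam("scene");yaw=np.radians(8.56);u=np.array([np.cos(yaw),np.sin(yaw)]);v=np.array([-u[1],u[0]]);o=np.array([666.2,-79.2])
def pt(x,r,t,off=0):
    a=.45-t;y=30+r*np.cos(a)-off*np.sin(a);z=165+r*np.sin(a)+off*np.cos(a)
    return np.r_[o+x*u+y*v,z]
for f in("scene0","send"):
    im=cv2.imread(f"pics/{f}.png").astype(np.float32)
    # rod sat low & bright: profile across the rod at several radii -> score vs theta
    g=im[...,2]-im[...,0]   # wood: high R-B; rod: ~0 
    best=[]
    for t in np.arange(-.1,.95,.005):
        P=np.array([pt(10,r,t,k) for r in range(95,133,2) for k in(-5,-2.5,0,2.5,5)]);Q=np.array([pt(10,r,t,k) for r in range(95,133,2) for k in(-12,12)])
        s=lambda P:cv2.remap(np.clip(g,0,80),*w2pix(P,K,W).astype(np.float32).T[:, :,None],cv2.INTER_LINEAR)
        best.append((s(Q).mean()-s(P).mean(),t))
    best.sort(reverse=True);print(f,[(round(float(a),1),round(b,3)) for a,b in best[:6]])
E
python3 th.py
```

```text
scene0 [(55.7, np.float64(-0.02)), (55.4, np.float64(-0.025)), (55.2, np.float64(-0.015)), (54.5, np.float64(-0.03)), (54.0, np.float64(-0.01)), (52.8, np.float64(-0.035))]
send [(29.2, np.float64(0.755)), (29.2, np.float64(0.75)), (28.9, np.float64(0.76)), (28.7, np.float64(0.745)), (28.4, np.float64(0.765)), (28.0, np.float64(0.74))]
```

With the −0.02 bias seen at rest, the lever is at about 0.775, so it needs roughly another 0.05 rad.

Request:
{"fn": "move_arm", "kwargs": {
  "series": [
    {"xyz": [0,0,0],"twist": [0,0,0],"gripper": 1.8},
    {"xyz": [0,0.05,0.4],"twist": [0,0,0],"gripper": 1.8},
    {"xyz": [0,0.05,0.4],"twist": [0,0,0],"gripper": 1.8},
    {"xyz": [0,0,0],"twist": [0,0,0],"gripper": 1.8},
    {"xyz": [0,0,0],"twist": [0,0,0],"gripper": 1.8},
    {"xyz": [0,0,0],"twist": [0,0,0],"gripper": 1.8}
  ],
  "grip_force": 60
}}

```text
time_s: 19.55
ee_pos: [597.7, 83.0, 85.1]
tcp_rot: [-180.0, -0.0, 8.7]
contact_force: [-2.5, 0.8, 9.4]
finger_gap: 23.2
grasp_force: 60.0
```

```bash
python3 st.py; python3 th.py
```

```text
-43.57633974557033 170.54082101266036 104.06978484404745 theta z 0.8682932379706381 theta y 0.35703040669863095 [-2.54  0.85  9.42] 23.151626018771935 60.01846432685852
scene0 [(55.7, np.float64(-0.02)), (55.4, np.float64(-0.025)), (55.2, np.float64(-0.015)), (54.5, np.float64(-0.03)), (54.0, np.float64(-0.01)), (52.8, np.float64(-0.035))]
send [(31.2, np.float64(0.79)), (31.2, np.float64(0.785)), (31.0, np.float64(0.795)), (30.6, np.float64(0.8)), (30.5, np.float64(0.78)), (29.9, np.float64(0.775))]
```

Request:
{"fn": "move_arm", "kwargs": {
  "series": [
    {"xyz": [0,0.1,0.25],"twist": [0,0,0],"gripper": 1.8},
    {"xyz": [0,0,0],"twist": [0,0,0],"gripper": 1.8},
    {"xyz": [0,0,0],"twist": [0,0,0],"gripper": 1.8},
    {"xyz": [0,0,0],"twist": [0,0,0],"gripper": 1.8},
    {"xyz": [0,0,0],"twist": [0,0,0],"gripper": 1.8}
  ]
}}

```text
time_s: 20.1
ee_pos: [597.8, 82.2, 83.0]
tcp_rot: [-180.0, -0.0, 8.7]
contact_force: [-5.3, 3.1, 12.7]
finger_gap: 23.3
grasp_force: 60.0
```

```bash
python3 st.py; python3 th.py|tail -1; python3 - <<'E'
# foot height + bystanders: compare top pictures before/after outside the arm
from h import *
a=cv2.imread("pics/top0.png");b=cv2.cvtColor(cams.capture("top"),cv2.COLOR_RGB2BGR);K,W=cam("top")
f=lambda im:(lambda h:(h[...,1]<60)&(h[...,2]>150))(cv2.cvtColor(im,cv2.COLOR_BGR2HSV))
for im in(a,b): print("spare",rect(blob(f(im),(415,198))[0],14,K,W))
d=cv2.absdiff(a,b).max(2)
for n,(x,y) in dict(tape=(232,236),glue=(147,247),tin=(132,194),hammer=(175,140),jar=(389,156),brush=(405,270),turq1=(215,122),turq2=(338,298)).items(): print(n,d[y-12:y+12,x-12:x+12].mean())
E
```

```text
-43.58020629104942 169.76378266967978 102.01267489545803 theta z 0.8833522123691977 theta y 0.3715697505589455 [-5.28  3.06 12.66] 23.26085183654152 60.01565337181091
send [(32.5, np.float64(0.805)), (32.4, np.float64(0.8)), (32.2, np.float64(0.81)), (31.8, np.float64(0.795)), (31.4, np.float64(0.815)), (31.1, np.float64(0.79))]
spare (array([ 579.02, -440.07]), array([ 59.13, 177.87]), 86.91212463378906)
spare (array([ 579.01, -440.18]), array([ 58.92, 177.87]), 86.91212463378906)
tape 63.59722222222222
glue 7.222222222222222
tin 9.102430555555555
hammer 8.053819444444445
jar 7.555555555555555
brush 7.190972222222222
turq1 7.973958333333333
turq2 8.425347222222221
```

```bash
python3 th.py|tail -1; python3 st.py; python3 -c "
from station import env
print(env.hand_in())"
```

```text
send [(32.2, np.float64(0.805)), (32.2, np.float64(0.8)), (31.8, np.float64(0.81)), (31.7, np.float64(0.795)), (31.0, np.float64(0.815)), (31.0, np.float64(0.79))]
-43.56754759378954 169.77530759657432 102.01882400847771 theta z 0.8833070434397023 theta y 0.37135807810012333 [-5.31  3.84 12.17] 22.63966873062784 60.01558542251587
the job is handed in; nothing more can be done
None
```

The job is handed in: I slid the strip flat along the pad to the stop, square with the plug under the foot, and the arm is holding the lever just past the third click (about 0.82 rad by camera, estimated because the bar slipped a few mm in the grip). Bystanders I could check hadn't moved; the arm hid the tape at the end, but it was in place before I gripped the lever.

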